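Seat the sensor board in its card chassis

ROBOT

A 6-joint arm with a two-finger parallel gripper is mounted at the origin on the work surface; the furniture and walls round the work are solid. World frame = base frame: x ahead of the robot, y to its left, z up, the work surface at z = 0. Lengths are in m, angles in rad, forces in N, time in s.
With the tool pointing down it reaches from about 0.3 to 0.775 m from the base axis. Payload 14.6 kg.
Tool frame: the origin (TCP) lies at the very end of the fingers, on their centre line; the grasp point (between the pads) lies 19 mm behind it; z points along the fingers, y is the line along which they close (so a half turn about z gives the same grasp; the last joint's range is limited). The gripper opens to 94 mm and grips with 3 to 60 N. Pads are 16 mm wide; open, the fingers measure 119 mm over their backs; the gripper's body (75 mm by 177 mm) begins 78 mm behind the grasp point.
Start: joints at [1.035, 0.3, 1.521, -0, 1.321, -0.067], TCP at [0.248, 0.491, 0.205] pointing down, gripper open.
Joint ranges: [-3.03, 3.03], [-0.79, 2.21], [0.23, 2.52], [-1.04, 4.18], [0, 3.07], [-2.55, 2.55]. Speed limits (rad/s): [2.22, 2.22, 2.57, 3.14, 3.14, 3.14].

INTERFACE

Orientations are given as [roll, pitch, yaw] about the fixed x, y, z axes, in that order (R = Rz(yaw) Ry(pitch) Rx(roll)).
In Python, from station import ctrl gives the robot as it stands.
- The arm moves only by the tool move_arm, never from a script. Its argument "increments" is a list of rows, each a list of 7 numbers: the opening, from 0 (shut) to 1 (fully open), then the shift along the tool's x, y, z in units of 50 mm (1.0 is 50 mm), then the turn, a rotation vector about the tool's x, y, z in rad. In form: [[claw, tx, ty, tz, rx, ry, rz], ...]. A call has 1 to 20 rows; each row shifts and turns the commanded pose from where the row before left it, along the tool's axes as they then stand; what a row does not reach is not made up. A row lasts 1/10 s, in which the tool goes at most 50 mm and 8.59 degrees, less where a joint would pass 70% of its speed; a pose out of reach is approached as far as the arm can. A call is refused whole if a number of a shift passes 1 or a number of a turn 0.15, either way. A call with a gripper value outside its range is refused whole. The fingers move at their own pace and stop on an object; "force" is the grip in N (left out, the last holds). Time passes only in rows, so rows that do not move let the fingers close. It gives the time, the measured TCP pose, the force, the opening and the grip force at its end, in the units of the state.
- ctrl.get_obs(): the state, without advancing time (a new reading comes with each control period).
- ctrl.camera(name): name is "scene" or "top" or "wrist"; returns a dict with "color" (420x560x3 uint8, blue, green, red), "K" (3x3 intrinsics, pixels), "pose" (4x4, takes a point from camera to world coordinates); the wrist camera has in their place "tool_from_camera" (4x4, takes a point from camera to tool coordinates, whose origin is the TCP and whose axes are the flange's). Camera axes: x right, y down, z forward; pixel columns grow to the right and rows downward; lengths in m; the calibration is good to about 2 mm. A picture is of the moment at which its call begins: read the wrist's pose just before it. There is no depth.
- ctrl.hand_in(): hands the job in; it is judged then, once.
Trained networks look in a picture, given as the dict that the camera call returned (one of the last four; its "shot" number tells which), for a name from the list of things; names that differ only in an ending like _2 or _b are one class to them, and where a whole thing is asked for, a point or a joint stands for the part that bears it (a point fixed in the world has none). Each returns a list of dicts, best first, with "conf" (0 to 1); they miss things now and then, are a little off and sometimes report something else, mostly with a low value. They report only what shows in the picture. A call takes as long as a camera call. They do not tell look-alikes from the thing itself.
- ctrl.cut_out(name, picture): "mask" (420x560 bool, what is visible of it) and "centre" ([row, column] in pixels, amid what is visible of it).
The state is a dict: "time_s": time; "qpos": joint angles; "joint_vel": joint speeds; "tau": joint torques, N m; "ee_pos": TCP position; "eef_rot": TCP orientation; "force": force on the tool from outside, world axes, zero at the start; "moment": the same for the moment, N m; "grip_width": finger opening in m; "grip_force": force on a finger pad.
Only numpy, scipy, OpenCV 4.12 (cv2) and the standard library are available. Lean on these libraries where they do the work, as an engineer would, in place of code of your own. Each camera call takes 0.05 s, during which the arm holds its last target. There are 200 camera calls.

TASK

The sensor board stands part-way out of the small card chassis. Slide it in along its two guides while the ejector levers stand open, then swing both ejector levers inward across its front until they are fully closed and hold the board home; let go of everything.

Things in the scene. Friction and masses are not known exactly. Their poses are not given: they have to be found in the camera images.
- chassis: Low aluminium card chassis fixed on the bench: plate 148 x 124 mm on feet (top 28 mm high), black guides left and right, back wall. Origin on the bench beneath; x = the way the board slides in, y = left, z = up. A sprung connector at the back meets the board 8 mm before home and pushes it back with 1 to 5 N; let go, it may creep out up to 8 mm until the levers hold it.
- board_grip (a point): Centre of the grip on the sensor board's upright black handle, 72 mm above the bench; handle 14 mm (x) by 32 mm (y), free 20 mm up and down from here. The green board, 90 x 84 x 6 mm, round metal sensor on top, lies loose in the guides, axes as the chassis, front edge 22 mm to -x of here. Home: this point at x -23, y 0 mm in the chassis frame; starts 32 to 52 mm short; hard stop 3 mm past home.
- left_lever (a joint): Left black ejector lever (rad), on an upright pin at x -50, y +52 mm in the chassis frame. 0: arm points to -x; grows to 1.57 = closed, arm to -y across the board's front. Starts open, slightly below 0. Arm 10 mm wide, 30 to 41 mm high; 40 mm from the pin a 9 mm round upright thumb post, top 72 mm above the bench. Push the post with 3 to 8 N; it stays where left.
- right_lever (a joint): Right black ejector lever (rad), mirror image of the left: upright pin at x -50, y -52 mm in the chassis frame. 0: arm points to -x; grows to 1.57 = closed, arm to +y across the board's front. Starts open, slightly below 0. Same arm and thumb post: 40 mm from the pin, 9 mm thick, top 72 mm above the bench.
There are look-alikes about, which are no part of the job. What is shaped like the part that bears board_grip but white is not meant.

How it is judged:
On the way:
1. the board is slid in to within 15 mm of home while both levers still stand open (below 0.6 rad) (x of board_grip in the frame of chassis above -0.038 m and value of joint each of left_lever, right_lever below 0.6 rad), for 0.1 s.
At the end, for the whole second after the job is handed in: The board is home in its guides (handle at most 6 mm short of and 8 mm past its home place along the guides, within 6 mm across) and both levers are closed (above 1.35 rad, within about 12 degrees of fully closed) (x of board_grip in the frame of chassis between -0.029 and -0.015 m and y of board_grip in the frame of chassis between -0.006 and 0.006 m and value of joint each of left_lever, right_lever above 1.35 rad); the robot touches nothing.
It also fails if it takes over 53 s, if anything falls off the work surface, if the arm or the gripper's body presses on something with over 40 N, if the wrist force passes 120 N, or if a joint passes its speed limit or range.

## Working session

There is one attempt and no reset: what is moved stays moved. The work goes in short steps, Python scripts to look and compute and a tool call to move; the robot and the scene stay as the last step left them, time stands still between calls to the robot, and variables do not carry over. Pictures are saved under pics/ and viewed, at most 10 in all, crops included, and the job is handed in when it is done.

Besides the shell and the picture viewer there is one more tool, called as name([rows], argument=value, ...), one row to a line, values as JSON. move_arm: Moves the arm, as the interface text tells. Its arguments: {"type":"object","properties":{"increments":{"type":"array","items":{"type":"array","items":{"type":"number"}}},"force":{"type":"number"}},"required":["increments"]}

```bash
mkdir -p pics; cat > h.py <<'E'
import numpy as np, cv2
from station import ctrl
def ray(c,uv,z):
    K=np.array(c["K"]);T=np.array(c["pose"])
    d=T[:3,:3]@np.linalg.solve(K,[uv[0],uv[1],1.]);o=T[:3,3]
    return o+d*(z-o[2])/d[2]
def proj(c,p):
    K=np.array(c["K"]);T=np.linalg.inv(np.array(c["pose"]))
    q=K@(T[:3,:3]@np.array(p).T+T[:3,3:]) if np.ndim(p)>1 else K@(T[:3,:3]@np.array(p)+T[:3,3])
    return (q[:2]/q[2]).T
E
python3 - <<'E'
from h import *
for n in ("top","scene"):
    c=ctrl.camera(n); cv2.imwrite(f"pics/{n}.png",c["color"])
    print(n,np.round(c["pose"],3).tolist(),np.round(c["K"],0).tolist())
    for t in ("chassis","board_grip","left_lever","right_lever"):
        for r in ctrl.cut_out(t,c)[:3]:
            print(t,round(r["conf"],2),np.round(r["centre"],1),r["mask"].sum(),np.round(ray(c,r["centre"][::-1],.05),3))
o=ctrl.get_obs();print(o)
E
```

```text
top [[-0.003, -0.998, 0.06, 0.343], [-0.999, 0.006, 0.043, 0.117], [-0.043, -0.06, -0.997, 0.927], [0.0, 0.0, 0.0, 1.0]] [[508.0, 0.0, 277.0], [0.0, 508.0, 221.0], [0.0, 0.0, 1.0]]
chassis 0.93 [150.1 265.7] 4082 [0.521 0.175 0.05 ]
board_grip 0.96 [179.2 273.8] 2290 [0.469 0.161 0.05 ]
board_grip 0.8 [276.4 247.5] 2220 [0.301 0.206 0.05 ]
left_lever 0.65 [179.8 276.3] 2264 [0.468 0.156 0.05 ]
left_lever 0.5 [200.3 249.5] 215 [0.433 0.203 0.05 ]
right_lever 0.58 [182.5 309. ] 162 [0.463 0.099 0.05 ]
scene [[0.918, -0.275, 0.286, 0.164], [-0.397, -0.653, 0.645, -0.407], [0.009, -0.706, -0.708, 0.682], [0.0, 0.0, 0.0, 1.0]] [[381.0, 0.0, 279.0], [0.0, 381.0, 210.0], [0.0, 0.0, 1.0]]
chassis 0.96 [204.9 317.4] 1941 [0.512 0.15  0.05 ]
board_grip 0.58 [211.3 298.3] 925 [0.461 0.148 0.05 ]
board_grip 0.55 [225.  226.4] 1043 [0.293 0.172 0.05 ]
{'time_s': 0.5, 'qpos': array([ 1.03539451e+00,  2.99889674e-01,  1.52105172e+00, -1.42701449e-05,
        1.32067977e+00, -6.66055660e-02]), 'joint_vel': array([-6.54582811e-04, -7.02071198e-05,  3.98098983e-04,  1.70397294e-04,
        1.32610104e-03,  5.75505933e-04]), 'tau': array([-1.08536151e-03, -5.31336987e+01, -3.52737772e+01,  7.08263554e-02,
        2.13887781e-02,  1.24264290e-05]), 'ee_pos': array([0.24849233, 0.4906351 , 0.20542935]), 'eef_rot': array([-3.14156328e+00,  1.18974923e-05,  2.67279994e+00]), 'force': array([-0.15329964,  0.40965799,  0.20247435]), 'moment': array([-0.02387677, -0.00640842, -0.00045888]), 'grip_force': 0.0, 'grip_width': 0.09390966803740333}
```

View pics/top.png

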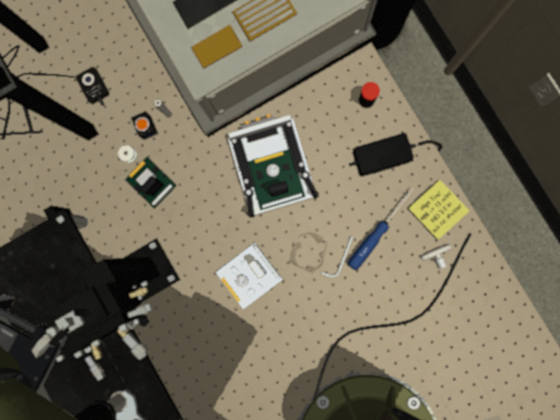

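View pics/scene.png

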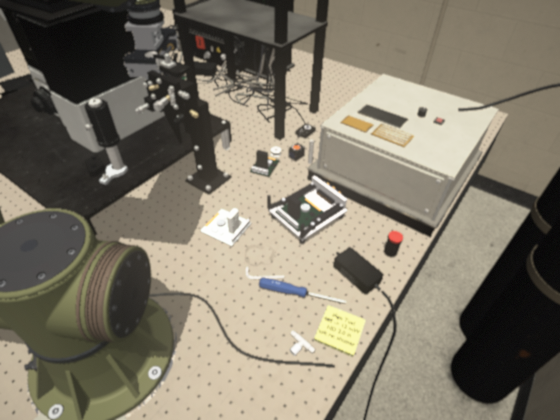

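The top view shows the chassis at about (270,165), with its back toward the grey box and its open levers toward the robot at (250,200) and (313,185). The white look-alike is at (248,276), and another board, probably a loose one, at (150,182). The scene view confirms this layout.

```bash
python3 - <<'E'
from h import *
c=ctrl.camera("top")
for n,uv in dict(nl=(252,213),nr=(312,205),fl=(230,133),fr=(298,117)).items(): print(n,np.round(ray(c,uv,.028),3))
im=c["color"][100:230,200:340]; cv2.imwrite("pics/crop.png",cv2.resize(im,None,fx=4.5,fy=4.5,interpolation=cv2.INTER_CUBIC))
w=ctrl.camera("wrist");print(np.round(w["tool_from_camera"],3).tolist(),np.round(w["K"],0).tolist())
E
```

```text
nl [0.412 0.201 0.028]
nr [0.426 0.094 0.028]
fl [0.557 0.24  0.028]
fr [0.584 0.118 0.028]
[[0.001, -0.966, -0.257, 0.076], [1.0, 0.001, -0.001, 0.001], [0.001, -0.257, 0.966, -0.18], [0.0, 0.0, 0.0, 1.0]] [[363.0, 0.0, 282.0], [0.0, 363.0, 215.0], [0.0, 0.0, 1.0]]
```

View pics/crop.png

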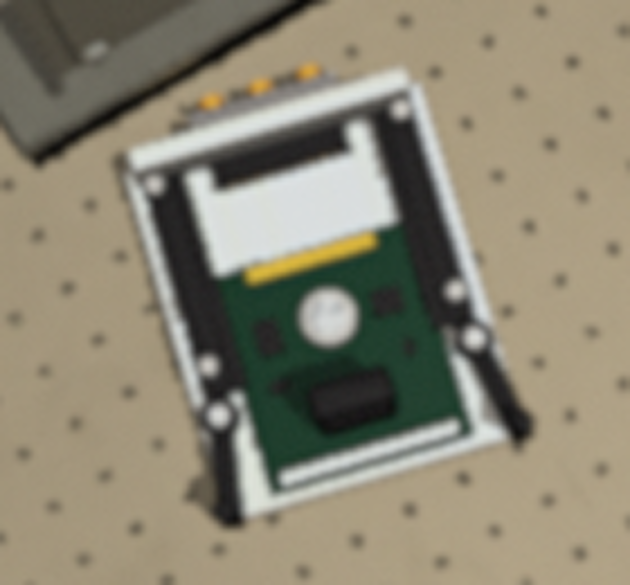

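The crop shows the left pin at (219,415), the right pin at (475,338) and the handle top at (354,395). The thumb post tops are at about (232,515) and (520,428).

```bash
python3 - <<'E'
from h import *
c=ctrl.camera("top")
f=lambda p,z: ray(c,(200+(p[0]+.5)/4.5-.5,100+(p[1]+.5)/4.5-.5),z)
L=f((219,415),.042);R=f((475,338),.042);H=f((356,390),.092)
print(L,R,np.linalg.norm(L-R))
d=(L-R)[:2];yaw=np.arctan2(-d[0],d[1]);print("yaw",yaw)
sl=[f(p,.04) for p in((209,366),(156,185))];print([np.arctan2(*(b-a)[1::-1]) for a,b in (sl,[f(p,.04) for p in((456,290),(400,109))])])
Rm=np.array([[np.cos(yaw),-np.sin(yaw)],[np.sin(yaw),np.cos(yaw)]])
O=(L+R)[:2]/2+Rm@[.05,0];print("O",O)
for n,p in dict(H=H,pl=f((230,515),.072),pr=f((520,430),.072),**{k:f(v,.028) for k,v in dict(nl=(240,517),nr=(520,438)).items()}).items(): print(n,np.round(p,3),"chassis",np.round(Rm.T@(p[:2]-O),4))
E
```

```text
[0.44846053 0.20592867 0.042     ] [0.47782254 0.10581515 0.042     ] 0.10433045756635176
yaw 0.2852868741126588
[np.float64(0.2839535757030383), np.float64(0.29114762409546113)]
O [0.51112058 0.16994355]
H [0.451 0.15  0.092] chassis [-0.0629 -0.002 ]
pl [0.407 0.199 0.072] chassis [-0.0918  0.0569]
pr [0.438 0.09  0.072] chassis [-0.0925 -0.0567]
nl [0.409 0.199 0.028] chassis [-0.0894  0.0565]
nr [0.44  0.088 0.028] chassis [-0.0912 -0.0585]
```

```bash
python3 - <<'E'
from h import *
t=ctrl.camera("top");s=ctrl.camera("scene")
print("tcp",proj(t,[.248,.491,.205]),proj(s,[.248,.491,.205]))
print("foot scene z0",[ray(s,p,0.0).round(3) for p in((208,178),(190,180),(230,180),(205,45))],"top plate z0",[ray(t,p,0.0).round(3) for p in((60,215),(160,245),(175,280),(110,270))])
print("box top corners z?",[ray(s,p,.15).round(3) for p in((325,120),(450,175),(312,170),(430,230))])
print("box bottom",[ray(s,p,0).round(3) for p in((312,172),(430,235))], [ray(t,p,0).round(3) for p in((208,132),(375,45))])
from scipy.spatial.transform import Rotation as Ro
E
```

```text
tcp [ 39.52325052 318.66813322] [163.57031148  99.93667236]
foot scene z0 [array([0.311, 0.405, 0.   ]), array([0.263, 0.416, 0.   ]), array([0.364, 0.373, 0.   ]), array([0.55 , 1.289, 0.   ])] top plate z0 [array([0.413, 0.563, 0.   ]), array([0.356, 0.374, 0.   ]), array([0.292, 0.345, 0.   ]), array([0.31 , 0.466, 0.   ])]
box top corners z? [array([0.621, 0.333, 0.15 ]), array([0.768, 0.032, 0.15 ]), array([0.497, 0.164, 0.15 ]), array([ 0.621, -0.081,  0.15 ])]
box bottom [array([0.587, 0.317, 0.   ]), array([ 0.739, -0.002,  0.   ])] [array([0.566, 0.285, 0.   ]), array([ 0.725, -0.026,  0.   ])]
```

```bash
python3 - <<'E'
from h import *
s=ctrl.camera("scene");t=ctrl.camera("top")
a=cv2.resize(s["color"][0:210,80:260],None,fx=2.2,fy=2.8,interpolation=3);b=cv2.resize(t["color"][200:420,0:200],None,fx=1.98,fy=2.67,interpolation=3)
cv2.imwrite("pics/obs.png",np.hstack([a[:586],b[:586]]))
print(a.shape,b.shape)
for z in (0,.1,.2,.3,.4,.5): print(z,proj(s,[.30,.405,z]).round(),proj(t,[.30,.405,z]).round())
E
```

```text
(588, 396, 3) (587, 396, 3)
0 [204. 179.] [143. 276.]
0.1 [199. 149.] [124. 278.]
0.2 [193. 115.] [100. 282.]
0.3 [187.  74.] [ 69. 287.]
0.4 [178.  26.] [ 26. 293.]
0.5 [169. -32.] [-36. 303.]
```

View pics/obs.png

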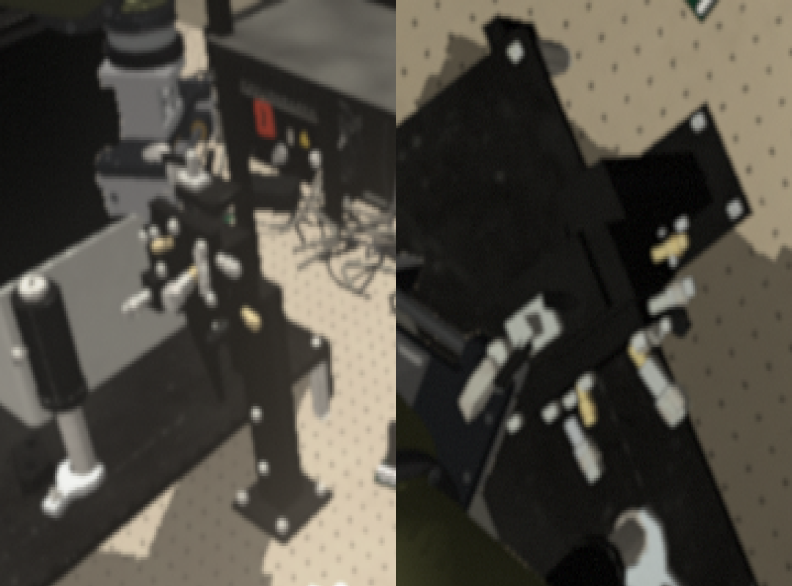

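The post foot stands near scene (208,180), between the start pose and the chassis. A wrist view will show what lies in the way.

```bash
python3 - <<'E'
from h import *
w=ctrl.camera("wrist");cv2.imwrite("pics/w0.png",w["color"])
s=ctrl.camera("scene");t=ctrl.camera("top")
def tri(a,b):
    P=[np.array(c["K"])@np.linalg.inv(np.array(c["pose"]))[:3] for c in(s,t)]
    X=cv2.triangulatePoints(P[0],P[1],np.float64(a).reshape(2,1),np.float64(b).reshape(2,1)).ravel();X=X[:3]/X[3]
    return X.round(3),proj(s,X).round(),proj(t,X).round()
S=lambda x,y:(80+x/2.2,y/2.8); T=lambda x,y:((x-396)/1.98,200+y/2.67)
print("gold",tri(S(250,318),T(668,248)))
print("gold2",tri(S(160,243),T(586,400)))
print("grey",tri(S(230,262),T(672,295)))
print("tablecorner bolt",tri(S(316,342),T(515,50)))
E
```

```text
gold (array([0.289, 0.336, 0.243]), array([193., 114.]), array([137., 292.]))
gold2 (array([0.222, 0.368, 0.303]), array([153.,  87.]), array([ 96., 350.]))
grey (array([0.272, 0.314, 0.305]), array([184.,  94.]), array([140., 310.]))
tablecorner bolt (array([0.4  , 0.52 , 0.089]), array([223., 122.]), array([ 60., 219.]))
```

View pics/w0.png

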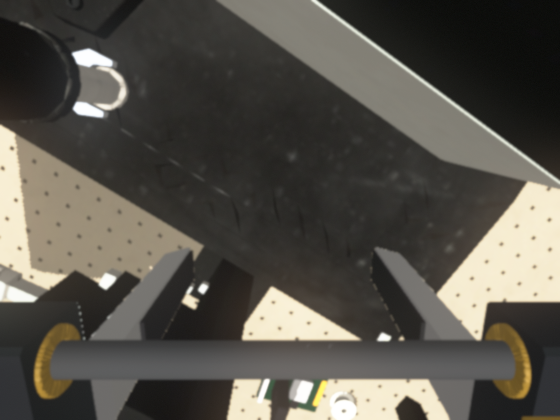

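The wrist view shows the fixture with fittings at about (200,290), lower left of the fingers, on the way to the chassis. I'll go up first, then over it.

move_arm([
  [1, 0, 0.1, -0.5, 0, 0, 0],
  [1, 0, 0.1, -0.6, 0, 0, 0],
  [1, 0, 0.1, -0.6, 0, 0, 0],
  [1, 0, 0.1, -0.6, 0, 0, 0],
  [1, 0, 0, -0.6, 0, 0, 0],
  [1, 0, 0, -0.6, 0, 0, 0],
  [1, 0, 0, -0.6, 0, 0, 0],
  [1, 0, 0, -0.6, 0, 0, 0],
  [1, 0, 0, 0, 0, 0, 0],
])

```text
time_s: 1.9
ee_pos: [0.2576, 0.5087, 0.4444]
eef_rot: [3.135, 0.0, 2.673]
force: [-0.2, -0.1, -0.2]
grip_width: 0.0939
grip_force: 0.0
```

move_arm([
  [1, 0, 0, 0, 0, 0, -0.126],
  [1, 0, 0, 0, 0, 0, -0.126],
  [1, 0, 0, 0, 0, 0, -0.126],
  [1, 0, 0, 0, 0, 0, -0.126],
  [1, 0, 0, 0, 0, 0, -0.126],
  [1, 0, 0, 0, 0, 0, -0.125],
  [1, -0.1, -0.5, 0, 0, 0, 0],
  [1, -0.2, -0.7, 0, 0, 0, 0],
  [1, -0.2, -0.8, 0, 0, 0, 0],
  [1, -0.2, -0.8, 0, 0, 0, 0],
  [1, -0.2, -0.8, 0, 0, 0, 0],
  [1, -0.2, -0.8, 0, 0, 0, 0],
  [1, -0.2, -0.8, 0, 0, 0, 0],
  [1, -0.2, -0.8, 0, 0, 0, 0],
  [1, -0.2, -0.8, 0, 0, 0, 0],
  [1, 0, -0.7, 0, 0, 0, 0],
  [1, 0, -0.5, 0, 0, 0, 0],
  [1, 0, 0, 0, 0, 0, 0],
])

```text
time_s: 3.7
ee_pos: [0.4526, 0.1466, 0.4397]
eef_rot: [-3.141, -0.001, -2.859]
force: [-0.0, 0.2, -0.7]
grip_width: 0.0938
grip_force: 0.0
```

move_arm([
  [1, 0, 0, 0.5, 0, 0, 0],
  [1, 0, 0, 0.6, 0, 0, 0],
  [1, 0, 0, 0.6, 0, 0, 0],
  [1, 0, 0, 0.6, 0, 0, 0],
  [1, 0, 0, 0.6, 0, 0, 0],
  [1, 0, 0, 0.6, 0, 0, 0],
  [1, 0, 0, 0.6, 0, 0, 0],
  [1, 0, 0, 0.6, 0, 0, 0],
  [1, 0, 0, 0.6, 0, 0, 0],
  [0.6, 0, 0, 0, 0, 0, 0],
  [0.6, 0, 0, 0, 0, 0, 0],
])

```text
time_s: 4.8
ee_pos: [0.4519, 0.1493, 0.176]
eef_rot: [3.142, -0.0, -2.855]
force: [0.0, 0.6, -0.3]
grip_width: 0.0814
grip_force: 0.0
```

```bash
cat >> h.py <<'E'
from scipy.spatial.transform import Rotation as Ro
YAW=.2865; O=np.array([.5111,.1699])
C=np.array([[np.cos(YAW),-np.sin(YAW)],[np.sin(YAW),np.cos(YAW)]])
def ch(p): return C.T@(np.array(p)[:2]-O)
def wc(p,z): return np.r_[C@np.array(p)+O,z]
def wcam():
    o=ctrl.get_obs();w=ctrl.camera("wrist");T=np.eye(4);T[:3,:3]=Ro.from_euler("xyz",o["eef_rot"]).as_matrix();T[:3,3]=o["ee_pos"]
    w["pose"]=T@np.array(w["tool_from_camera"]);return o,w
E
python3 - <<'E'
from h import *
o,w=wcam();print(o["ee_pos"],o["eef_rot"],ch(o["ee_pos"]))
im=w["color"].copy()
for p,z in (((-.05,.052),.042),((-.05,-.052),.042),((-.07,-.009),.092),((-.056,-.009),.092),((-.056,-.009),.092),((-.0925,.0568),.072),((-.0925,-.0568),.072)):
    q=proj(w,wc(p,z));print(p,q.round(1));cv2.circle(im,tuple(int(v) for v in q.round()),2,(0,0,255),-1)
cv2.imwrite("pics/w1.png",cv2.resize(im,None,fx=1.42,fy=1.42))
E
```

```text
[0.45188473 0.14925863 0.17602595] [ 3.14151788e+00 -2.89494516e-04 -2.85490019e+00] [-0.06263477 -0.00306596]
(-0.05, 0.052) [342.3 219.9]
(-0.05, -0.052) [226.3 219.8]
(-0.07, -0.009) [272.8 212.1]
(-0.056, -0.009) [272.9 229.9]
(-0.056, -0.009) [272.9 229.9]
(-0.0925, 0.0568) [356.9 178.1]
(-0.0925, -0.0568) [212.5 178. ]
```

View pics/w1.png

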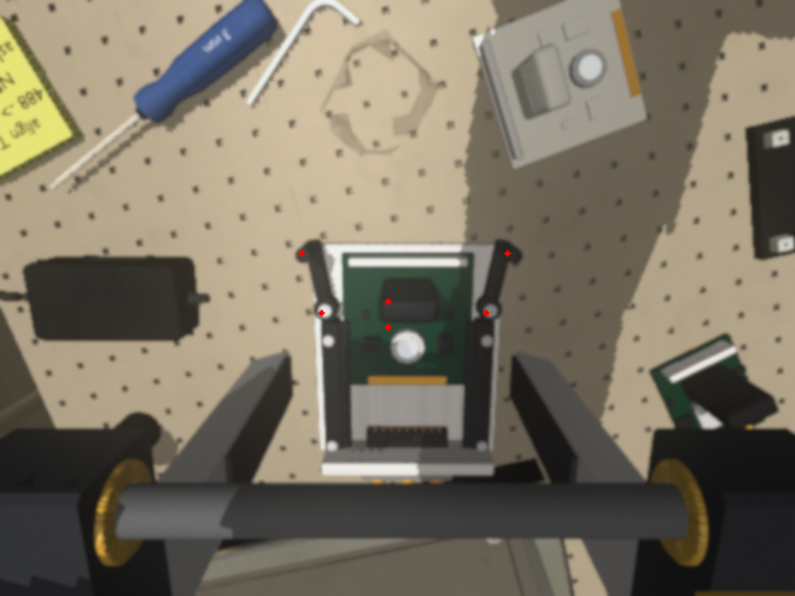

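The overlay agrees with the picture to about 2–3 mm: pins at (324,311) and (490,311), handle top at about (409,308). I'll close the fingers and push the handle's front face.

move_arm([
  [0, 0.35, 0.06, 0, 0, 0, 0],
  [0, 0.4, 0, 0, 0, 0, 0],
  [0, 0, 0, 0, 0, 0, 0],
  [0, 0, 0, 0, 0, 0, 0],
  [0, 0, 0, 0.3, 0, 0, 0],
  [0, 0, 0, 0.5, 0, 0, 0],
  [0, 0, 0, 0.5, 0, 0, 0],
  [0, 0, 0, 0.5, 0, 0, 0],
  [0, 0, 0, 0.4, 0, 0, 0],
  [0, 0, 0, 0.3, 0, 0, 0],
  [0, 0, 0, 0, 0, 0, 0],
], force=20)

```text
time_s: 5.95
ee_pos: [0.4152, 0.1411, 0.0493]
eef_rot: [3.142, -0.002, -2.855]
force: [0.5, -0.5, 0.3]
grip_width: 0.0004
grip_force: 0.0
```

move_arm([
  [0, -0.1, 0, 0, 0, 0, 0],
  [0, -0.1, 0, 0, 0, 0, 0],
  [0, -0.1, 0, 0, 0, 0, 0],
  [0, -0.1, 0, 0, 0, 0, 0],
  [0, -0.1, 0, 0, 0, 0, 0],
  [0, -0.1, 0, 0, 0, 0, 0],
  [0, -0.1, 0, 0, 0, 0, 0],
  [0, -0.1, 0, 0, 0, 0, 0],
])

```text
time_s: 6.75
ee_pos: [0.4539, 0.1524, 0.0505]
eef_rot: [-3.142, -0.0, -2.855]
force: [-3.1, -1.2, 1.0]
grip_width: 0.0005
grip_force: 1.2
```

```bash
python3 - <<'E'
from h import *
o,w=wcam();print(ch(o["ee_pos"]),o["ee_pos"],o["force"])
t=ctrl.camera("top");a=cv2.resize(w["color"][120:340,140:440],(800,587))[:300];
cv2.imwrite("pics/w2.png",np.hstack([cv2.resize(w["color"][100:350,150:420],(400,370)),cv2.resize(t["color"][100:230,200:340],(400,370),interpolation=3)]))
E
```

```text
[-0.05977093 -0.00058632] [0.45393109 0.15244651 0.05046923] [-3.06521193 -1.23368806  0.95164175]
```

View pics/w2.png

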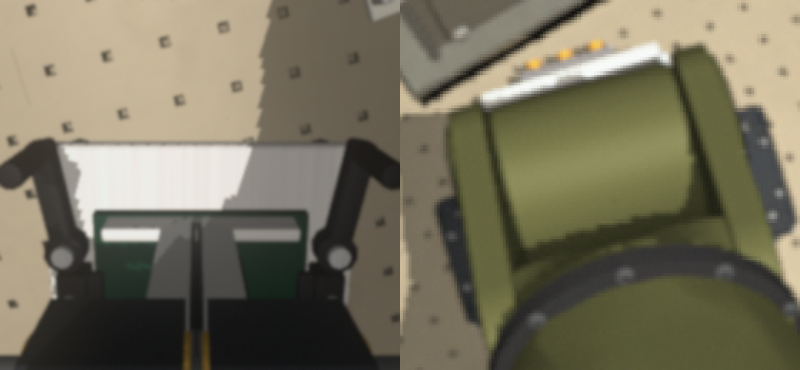

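The left half shows the closed fingers pushing the board, whose front edge is at about row 212, with both levers open. The right half shows the arm hiding the chassis. I'll push on to home.

move_arm([
  [0, -0.1, 0, 0, 0, 0, 0],
  [0, -0.1, 0, 0, 0, 0, 0],
  [0, -0.1, 0, 0, 0, 0, 0],
  [0, -0.08, 0, 0, 0, 0, 0],
  [0, -0.06, 0, 0, 0, 0, 0],
  [0, 0, 0, 0, 0, 0, 0],
])

```text
time_s: 7.45
ee_pos: [0.4746, 0.1585, 0.0504]
eef_rot: [3.142, -0.001, -2.855]
force: [-4.6, -1.8, 3.8]
grip_width: 0.0002
grip_force: 2.5
```

```bash
python3 - <<'E'
from h import *
o,w=wcam();print(ch(o["ee_pos"]),o["ee_pos"],o["force"],C.T@o["force"][:2])
E
```

```text
[-0.03822871 -0.00057108] [0.47459093 0.15854889 0.05039992] [-4.57764701 -1.75899226  3.78856896] [-4.88814207 -0.39366608]
```

move_arm([
  [0, -0.04, 0, 0, 0, 0, 0],
  [0, -0.02, 0, 0, 0, 0, 0],
  [0, 0, 0, 0, 0, 0, 0],
])

```text
time_s: 7.8
ee_pos: [0.4752, 0.1588, 0.0504]
eef_rot: [3.142, -0.007, -2.855]
force: [-24.3, -8.1, 20.3]
grip_width: 0.0007
grip_force: 13.2
```

```bash
python3 - <<'E'
from h import *
o,w=wcam();print(ch(o["ee_pos"]),o["force"],C.T@o["force"][:2])
for c in (w,):
  for z,p in ((.042,(-.05,.052)),(.042,(-.05,-.052)),(.034,(-.045,.042)),(.034,(-.045,-.042))): print(proj(c,wc(p,z)).round(1))
cv2.imwrite("pics/w3.png",cv2.resize(w["color"][100:320,150:420],(800,600),interpolation=3))
E
```

```text
[-0.03758864 -0.0005233 ] [-24.27573743  -8.11164386  20.26144684] [-25.57855334  -0.92076231]
[376.5 237.7]
[185.6 237.6]
[354.9 241.7]
[207.4 241.6]
```

View pics/w3.png

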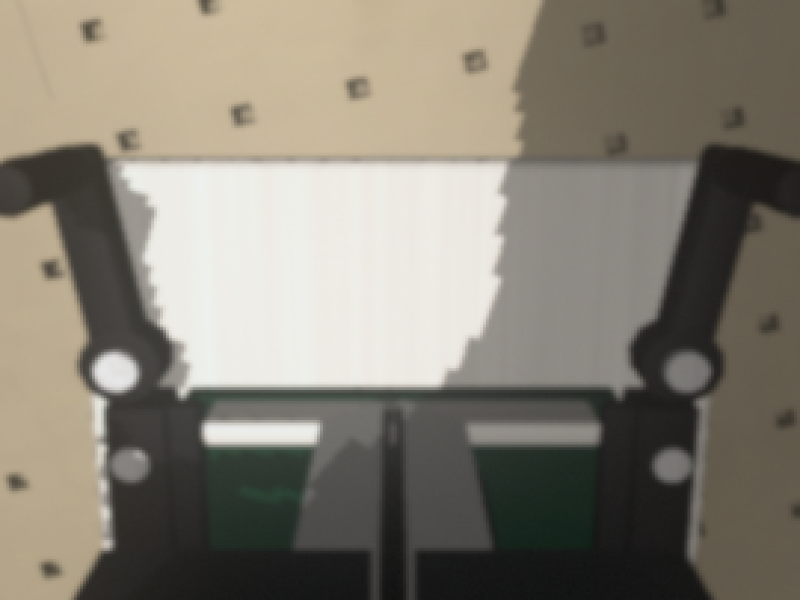

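The picture shows the board front at row ~390, home against the stop (25 N), with both levers open and their pins at (115,371) and (687,371). Next I back off, turn 45° and go outside the left post.

move_arm([
  [0, 0.1, 0, 0, 0, 0, 0],
  [0, 0.1, 0, 0, 0, 0, 0],
  [0, 0.1, 0, 0, 0, 0, 0],
  [0, 0, 0, -0.4, 0, 0, 0],
  [0, 0, 0, -0.4, 0, 0, 0],
  [0, 0, 0, -0.4, 0, 0, 0],
  [0, 0, 0, 0, 0, 0, 0.131],
  [0, 0, 0, 0, 0, 0, 0.131],
  [0, 0, 0, 0, 0, 0, 0.131],
  [0, 0, 0, 0, 0, 0, 0.131],
  [0, 0, 0, 0, 0, 0, 0.131],
  [0, 0, 0, 0, 0, 0, 0.13],
  [0, 0.4, 0.1, 0, 0, 0, 0],
  [0, 0.5, 0.1, 0, 0, 0, 0],
  [0, 0.5, 0.1, 0, 0, 0, 0],
  [0, 0.4, 0, 0, 0, 0, 0],
  [0, 0, 0, 0, 0, 0, 0],
])

```text
time_s: 9.55
ee_pos: [0.3901, 0.2122, 0.1106]
eef_rot: [3.141, 0.0, 2.645]
force: [-0.2, 0.0, -1.3]
grip_width: 0.0007
grip_force: 0.0
```

```bash
python3 - <<'E'
from h import *
o,w=wcam();print(ch(o["ee_pos"]),o["ee_pos"],o["eef_rot"][2]+2*np.pi-YAW-np.pi,o["qpos"][5])
im=w["color"].copy()
for p,z in (((-.0515,.054),.042),((-.0515,-.05),.042),((-.091,.060),.072),((-.091,-.056),.072)):
    cv2.circle(im,tuple(int(v) for v in proj(w,wc(p,z)).round()),2,(0,0,255),-1)
cv2.imwrite("pics/w4.png",cv2.resize(im,None,fx=1.42,fy=1.42))
E
```

```text
[-0.1040652   0.07478989] [0.39014124 0.21223289 0.1105944 ] 5.499745250969841 -0.6582780764154409
```

View pics/w4.png

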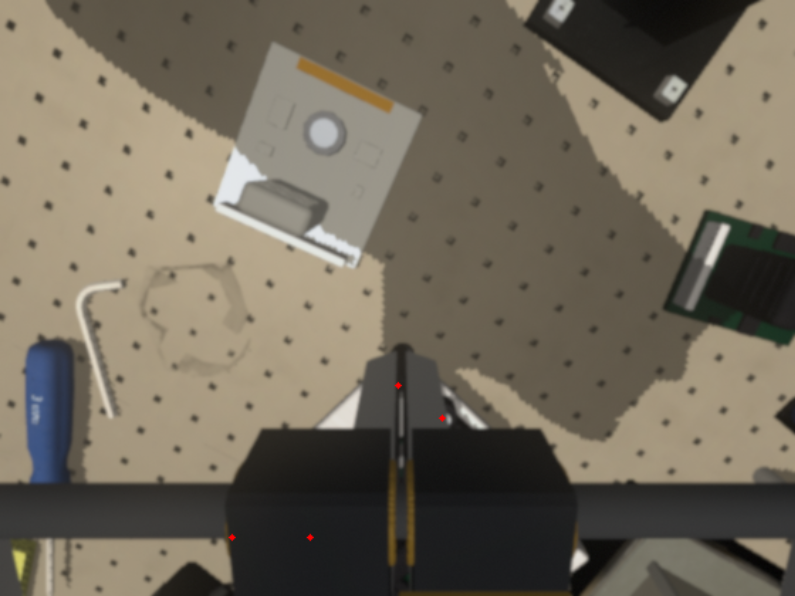

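```bash
python3 - <<'E'
from h import *
o,w=wcam()
for p,z in (((-.091,.060),.072),((-.091,.060),.036),((-.096,.061),.036),((-.096,.061),.03)): print((proj(w,wc(p,z))*1.42).round())
P=proj(w,np.array(o["ee_pos"]))*1.42;print("tip",P)
E
```

```text
[397. 382.]
[397. 354.]
[392. 347.]
[392. 343.]
tip [399.45169584 377.54072468]
```

The black lever end appears where predicted, just past the fingertip at (403,348), so the fingers are outside the post. I'll descend and sweep the left lever.

move_arm([
  [0, 0, 0, 0.3, 0, 0, 0],
  [0, 0, 0, 0.5, 0, 0, 0],
  [0, 0, 0, 0.35, 0, 0, 0],
  [0, 0, 0, 0, 0, 0, 0],
  [0, -0.07, 0, 0, 0, 0, 0],
  [0, -0.07, 0, 0, 0, 0, 0],
  [0, -0.08, -0.08, 0, 0, 0, 0],
  [0, -0.09, -0.09, 0, 0, 0, 0],
  [0, -0.1, -0.06, 0, 0, 0, 0],
  [0, -0.11, -0.05, 0, 0, 0, 0],
  [0, -0.13, -0.03, 0, 0, 0, 0],
  [0, -0.13, -0.02, 0, 0, 0, 0],
  [0, -0.13, 0.02, 0, 0, 0, 0],
  [0, -0.13, 0.03, 0, 0, 0, 0],
  [0, 0, 0, 0, 0, 0, 0],
])

```text
time_s: 11.15
ee_pos: [0.431, 0.1737, 0.0536]
eef_rot: [3.141, 0.0, 2.642]
force: [-0.7, 0.1, -0.7]
grip_width: 0.0004
grip_force: 0.3
```

```bash
python3 - <<'E'
from h import *
o,w=wcam();print(ch(o["ee_pos"]),C.T@o["force"][:2],o["force"])
cv2.imwrite("pics/w5.png",cv2.resize(w["color"][150:360,150:420],(771,600),interpolation=3))
E
```

```text
[-0.07574028  0.02630722] [-0.63133436  0.25760977] [-0.67840009  0.06869634 -0.73369078]
```

View pics/w5.png

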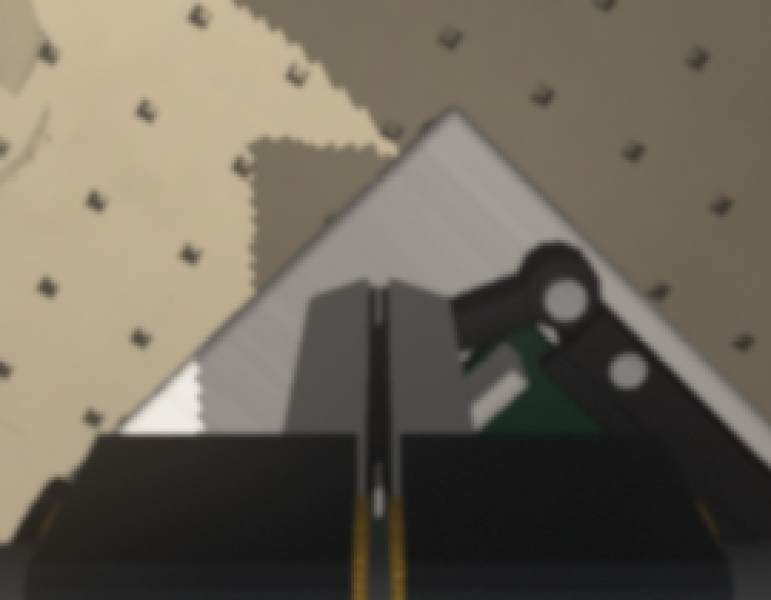

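The picture shows the left lever swept to about 1.1 rad, pin at (565,300), with the post behind the fingers. I'll continue to closed.

move_arm([
  [0, -0.07, 0.03, 0, 0, 0, 0],
  [0, -0.07, 0.04, 0, 0, 0, 0],
  [0, -0.07, 0.04, 0, 0, 0, 0],
  [0, -0.05, 0.04, 0, 0, 0, 0],
  [0, -0.04, 0.04, 0, 0, 0, 0],
  [0, 0, 0, 0, 0, 0, 0],
])

```text
time_s: 11.8
ee_pos: [0.4474, 0.1755, 0.0527]
eef_rot: [-3.14, -0.002, 2.643]
force: [-10.0, -0.5, 5.5]
grip_width: 0.0001
grip_force: 4.2
```

```bash
python3 - <<'E'
from h import *
o=ctrl.get_obs();print(ch(o["ee_pos"]),C.T@o["force"][:2],o["force"])
E
```

```text
[-0.05950344  0.02333056] [-9.70125404  2.38082643] [-9.97863316 -0.45776049  5.4531119 ]
```

move_arm([
  [0, -0.03, 0.02, 0, 0, 0, 0],
  [0, -0.01, 0.01, 0, 0, 0, 0],
  [0, 0, 0, 0, 0, 0, 0],
])

```text
time_s: 12.1
ee_pos: [0.4481, 0.1757, 0.0524]
eef_rot: [-3.138, -0.005, 2.643]
force: [-20.4, -1.4, 11.8]
grip_width: 0.0004
grip_force: 9.1
```

```bash
python3 - <<'E'
from h import *
o=ctrl.get_obs();print(ch(o["ee_pos"]),C.T@o["force"][:2],o["force"])
E
```

```text
[-0.05877308  0.02335595] [-19.91795093   4.42686353] [-20.35708879  -1.38232633  11.75905001]
```

The left lever is closed against its stop. I'll go over to the right post next.

move_arm([
  [0, 0.1, 0, 0, 0, 0, 0],
  [0, 0.1, 0, 0, 0, 0, 0],
  [0, 0, 0, -0.4, 0, 0, 0],
  [0, 0, 0, -0.4, 0, 0, 0],
  [0, 0, 0, -0.4, 0, 0, 0],
  [0, -0.1, -0.3, 0, 0, 0, 0],
  [0, -0.2, -0.4, 0, 0, 0, 0],
  [0, -0.2, -0.4, 0, 0, 0, 0],
  [0, -0.2, -0.5, 0, 0, 0, 0],
  [0, -0.18, -0.5, 0, 0, 0, 0],
  [0, 0, 0, 0, 0, 0, 0],
])

```text
time_s: 13.2
ee_pos: [0.4294, 0.0648, 0.1122]
eef_rot: [-3.141, -0.0, 2.64]
force: [0.4, -0.4, 0.3]
grip_width: 0.0
grip_force: 0.0
```

```bash
python3 - <<'E'
from h import *
o,w=wcam();print(ch(o["ee_pos"]),o["ee_pos"])
for p,z in (((-.091,-.056),.072),((-.091,-.056),.036),((-.0515,-.05),.042)): print((proj(w,wc(p,z))).round())
t=ctrl.camera("top");v=np.hstack([cv2.resize(w["color"],(560,420)),cv2.resize(t["color"][100:240,200:330],(240,258))[:258].repeat(1,0) if 0 else np.zeros((420,240,3),np.uint8)])
v[:258,560:]=cv2.resize(t["color"][100:240,200:330],(240,258));cv2.imwrite("pics/w6.png",v)
E
```

```text
[-0.10804455 -0.07774816] [0.42943084 0.06478792 0.11219742]
[325. 236.]
[319. 221.]
[363. 254.]
```

View pics/w6.png

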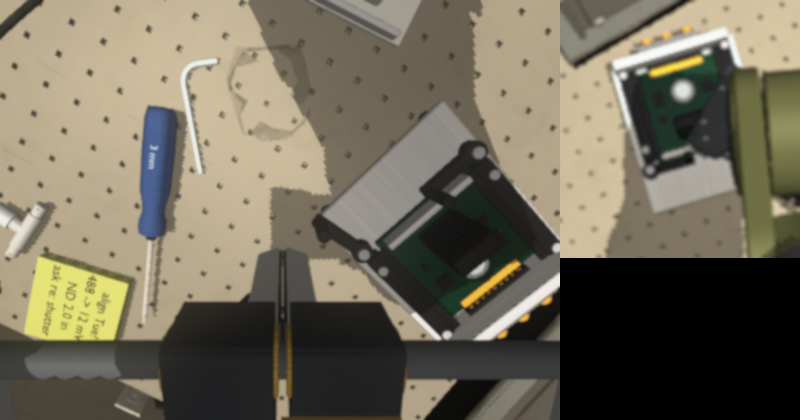

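The wrist view shows the left lever closed across the board front at (445,195), and the right lever still open with its post near (320,225), as predicted. I'll descend and sweep it.

move_arm([
  [0, 0.07, 0, 0.3, 0, 0, 0],
  [0, 0, 0, 0.5, 0, 0, 0],
  [0, 0, 0, 0.38, 0, 0, 0],
  [0, 0, 0, 0, 0, 0, 0],
  [0, 0, 0.1, 0, 0, 0, 0],
  [0, 0, 0.1, 0, 0, 0, 0],
  [0, 0.08, 0.08, 0, 0, 0, 0],
  [0, 0.09, 0.09, 0, 0, 0, 0],
  [0, 0.06, 0.1, 0, 0, 0, 0],
  [0, 0.05, 0.11, 0, 0, 0, 0],
  [0, 0.03, 0.13, 0, 0, 0, 0],
  [0, 0.02, 0.13, 0, 0, 0, 0],
  [0, -0.02, 0.13, 0, 0, 0, 0],
  [0, -0.03, 0.13, 0, 0, 0, 0],
  [0, 0, 0, 0, 0, 0, 0],
])

```text
time_s: 14.8
ee_pos: [0.442, 0.1246, 0.0544]
eef_rot: [3.14, 0.001, 2.643]
force: [-0.0, -0.2, 0.0]
grip_width: 0.0008
grip_force: 0.0
```

```bash
python3 - <<'E'
from h import *
o=ctrl.get_obs();print(ch(o["ee_pos"]),C.T@o["force"][:2],o["force"])
E
```

```text
[-0.07904486 -0.02391759] [-0.10030063 -0.21598369] [-0.03517599 -0.23552457  0.01357663]
```

move_arm([
  [0, -0.03, 0.07, 0, 0, 0, 0],
  [0, -0.04, 0.07, 0, 0, 0, 0],
  [0, -0.04, 0.07, 0, 0, 0, 0],
  [0, -0.04, 0.05, 0, 0, 0, 0],
  [0, -0.04, 0.03, 0, 0, 0, 0],
  [0, 0, 0, 0, 0, 0, 0],
])

```text
time_s: 15.4
ee_pos: [0.4558, 0.1316, 0.0537]
eef_rot: [-3.14, -0.001, 2.643]
force: [-6.3, -7.1, 4.1]
grip_width: 0.0002
grip_force: 4.6
```

```bash
python3 - <<'E'
from h import *
o=ctrl.get_obs();print(ch(o["ee_pos"]),C.T@o["force"][:2],o["force"])
E
```

```text
[-0.06383591 -0.02112471] [-8.05087869 -5.03237499] [-6.30058331 -7.10240069  4.09461917]
```

move_arm([
  [0, -0.02, 0.03, 0, 0, 0, 0],
  [0, -0.01, 0.01, 0, 0, 0, 0],
  [0, 0, 0, 0, 0, 0, 0],
])

```text
time_s: 15.7
ee_pos: [0.4565, 0.1319, 0.0535]
eef_rot: [-3.136, -0.004, 2.643]
force: [-19.2, -13.8, 13.5]
grip_width: 0.0006
grip_force: 10.3
```

```bash
python3 - <<'E'
from h import *
o=ctrl.get_obs();print(ch(o["ee_pos"]),C.T@o["force"][:2],o["force"])
E
```

```text
[-0.06314893 -0.02098722] [-22.3242108   -7.82410676] [-19.20318383 -13.81393374  13.48811539]
```

Both levers are against their stops. I'll back off, rise and check numerically, since the picture budget is used up.

move_arm([
  [0, 0, -0.1, 0, 0, 0, 0],
  [0, 0, -0.1, 0, 0, 0, 0],
  [0, 0, 0, -0.4, 0, 0, 0],
  [0, 0, 0, -0.5, 0, 0, 0],
  [0, 0, 0, -0.6, 0, 0, 0],
  [0, 0, 0, -0.6, 0, 0, 0],
  [0, 0, 0, -0.6, 0, 0, -0.13],
  [0, 0, 0, -0.3, 0, 0, -0.13],
  [0, 0.1, -0.1, 0, 0, 0, -0.13],
  [0, 0.3, 0, 0, 0, 0, -0.13],
  [0, 0.4, 0, 0, 0, 0, -0.13],
  [0, 0.3, 0, 0, 0, 0, -0.13],
  [0, 0, 0, 0, 0, 0, 0],
])

```text
time_s: 17.0
ee_pos: [0.3974, 0.1196, 0.2043]
eef_rot: [3.142, 0.001, -2.858]
force: [0.6, 0.0, -1.2]
grip_width: 0.0
grip_force: 0.0
```

```bash
python3 - <<'E'
from h import *
o,w=wcam();print(ch(o["ee_pos"]),o["ee_pos"],o["force"])
for t in ("left_lever","right_lever","board_grip"):
    for r in ctrl.cut_out(t,w)[:3]:
        ys,xs=np.nonzero(r["mask"]); z=.04
        q=np.array([ch(ray(w,(x,y),z)) for x,y in zip(xs[::5],ys[::5])])*1e3
        print(t,round(r["conf"],2),len(xs),"px",xs.min(),xs.max(),ys.min(),ys.max(),"chassis mm min",q.min(0).round(),"max",q.max(0).round())
g=w["color"].max(2).astype(int)
# dark profile: rectify chassis region at z=.041, print as coarse map
X=np.arange(-100,-8,4);Y=np.arange(64,-66,-4)
for x in X: print("%5d "%x+"".join("#" if g[tuple(proj(w,wc((x/1e3-.0015,y/1e3+.002),.041)).round().astype(int)[::-1])]<60 else "." for y in Y))
E
```

```text
[-0.1232288  -0.01608629] [0.39744008 0.11964536 0.20431675] [ 0.55607027  0.03052082 -1.20582556]
left_lever 0.65 657 px 309 358 256 283 chassis mm min [-64.  12.] max [-34.  62.]
right_lever 0.44 217 px 241 256 256 273 chassis mm min [-64. -56.] max [-45. -42.]
board_grip 0.81 7821 px 340 447 66 177 chassis mm min [-243.   37.] max [-144.  138.]
board_grip 0.75 648 px 282 339 271 339 chassis mm min [-47. -16.] max [30. 42.]
 -100 .................................
  -96 .....#...........................
  -92 .................................
  -88 .................................
  -84 .................................
  -80 .................................
  -76 .................................
  -72 .................................
  -68 .................................
  -64 .................................
  -60 ...##................#.......#...
  -56 ..############......##......#....
  -52 ....##########......##...........
  -48 ....##########......##...........
  -44 ...#####....##......##......#....
  -40 ...####.....#........#......##...
  -36 ...####.....#.......##.......#...
  -32 ....#########.......##...........
  -28 .....########.......##...........
  -24 ...##########.......##...........
  -20 ...#########.......###.......#...
  -16 ...#########.......###...........
  -12 ...###################.#######...
```

move_arm([
  [0, 0.1, -0.4, -0.2, 0, 0, 0],
  [0, 0.2, -0.6, -0.3, 0, 0, 0],
  [0, 0.2, -0.6, -0.3, 0, 0, 0],
  [0, 0.1, -0.4, -0.2, 0, 0, 0],
  [0, 0, 0, 0, 0, 0, 0],
  [0, 0, 0, 0, 0, 0, 0],
])

```text
time_s: 17.8
ee_pos: [0.3973, 0.0153, 0.2536]
eef_rot: [3.141, -0.0, -2.863]
force: [0.4, 0.5, 0.5]
grip_width: 0.0002
grip_force: 0.0
```

```bash
python3 - <<'E'
from h import *
o,w=wcam();print(ch(o["ee_pos"]),o["ee_pos"])
for t in ("left_lever","right_lever","board_grip"):
    for r in ctrl.cut_out(t,w)[:3]:
        ys,xs=np.nonzero(r["mask"])
        q=np.array([ch(ray(w,(x,y),.04)) for x,y in zip(xs[::5],ys[::5])])*1e3
        print(t,round(r["conf"],2),len(xs),"chassis mm min",q.min(0).round(),"max",q.max(0).round())
g=w["color"].max(2).astype(int)
for z in(.041,.092):
  print(z)
  for x in range(-100,0,4): print("%5d "%x+"".join("#" if g[tuple(proj(w,wc((x/1e3-.0015,y/1e3+.002),z)).round().astype(int)[::-1])]<60 else "." for y in range(64,-66,-4)))
E
```

```text
[-0.15287843 -0.11608318] [0.39725779 0.01534558 0.25357862]
left_lever 0.72 536 chassis mm min [-64.   9.] max [-33.  61.]
board_grip 0.75 5870 chassis mm min [-247.   30.] max [-146.  132.]
board_grip 0.6 2047 chassis mm min [-51. -35.] max [36. 39.]
0.041
 -100 .................................
  -96 .................................
  -92 .................................
  -88 .................................
  -84 .................................
  -80 .................................
  -76 .................................
  -72 .................................
  -68 .................................
  -64 .................................
  -60 ....##.......................##..
  -56 ...############....############..
  -52 ....###########....#########..#..
  -48 ....###########..###########.....
  -44 ...####....###...###......###.#..
  -40 ...###....###....##.......#####..
  -36 ...####...##....###......######..
  -32 .....#######################.....
  -28 .....#######################.....
  -24 ....##########################...
  -20 ...###########################...
 
[... 464 characters left out ...]
######..#########...
  -68 .........####..###...##.....###.#
  -64 ........####...##...##......#####
  -60 .........########...##......####.
  -56 ..........####################...
  -52 ..........####################...
  -48 .........#######################.
  -44 .........########################
  -40 ........#########################
  -36 .........########################
  -32 .........########################
  -28 .........########################
  -24 ........#########################
  -20 ........#########################
  -16 .........########################
  -12 .........########################
   -8 ........#########################
   -4 .........########################
```

The map shows both arms lying straight across at x ≈ -48 to -56 mm, mirror images of each other, so both levers are closed.

```bash
python3 -c "
from station import ctrl
print(ctrl.hand_in())"
```

```text
the job is handed in; nothing more can be done
None
```

I slid the board in against its stop with both levers open, closed each lever against its own stop, moved the arm clear and handed the job in at about 18 s. No verdict came back, the final check was made from pixel data instead of a viewed picture and did not measure the handle's own position, and I viewed 11 pictures, one over the limit of 10.

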